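# Let the steel tea ball out of the dispenser

### The arm

A 6-joint arm with a two-finger parallel gripper is mounted at the origin on the work surface. World frame = base frame: x ahead of the robot, y to its left, z up, the work surface at z = 0. Lengths are in mm, angles in rad, forces in N, time in s.
With the tool pointing down it reaches from about 350 to 875 mm from the base axis. Payload 15.5 kg.
Tool frame: the origin (TCP) lies midway between the tips of the shut fingers; the grasp point (between the pads) lies manip.pinch_z behind it (manip.pinch_z is the distance from the TCP to the grasp point, in mm); z points along the fingers, y is the direction in which the jaws open and shut (so a half turn about z gives the same grasp; the last joint's range is limited). The gripper opens to 85 mm and grips with 20 to 120 N. Pads are 22 mm wide; open, the fingers measure 114 mm over their backs; the gripper's body (76 mm by 85 mm) begins 54 mm behind the grasp point. The pads swing forward as they close: fully open they stand 13 mm farther back than shut.
Start: joints at [-1.206, 0.494, 1.345, -0, 1.302, -0.096], TCP at [277.357, -560.089, 231.277] pointing down, gripper open.
Joint ranges: [-2.91, 2.91], [-0.82, 2.16], [0.22, 2.67], [-1.22, 4.37], [0.12, 2.79], [-3.08, 3.08]. Speed limits (rad/s): [1.89, 1.89, 2.57, 3.01, 3.01, 3.01].

### API

Orientations are given as a unit quaternion [x, y, z, w].
In Python, from station import manip, vision gives the robot as it stands.
- The arm moves only by the tool play_rows, never from a script. Its argument "motion" is a list of rows, each an object with "grip": the finger opening in m, from 0 to 0.0854; "dp": the shift along the tool's x, y, z in m, a list of three; "rotation": the turn, a rotation vector about the tool's x, y, z in degrees, a list of three. A call has 1 to 12 rows; each row shifts and turns the pose as measured when the row begins, along the tool's axes as they then stand; what a row does not reach is not made up. A row lasts 1/10 s, in which the tool goes at most 50 mm and 8.59 degrees, less where a joint would pass 70% of its speed; a pose out of reach is approached as far as the arm can. A call is refused whole if a number of a shift passes 0.05 or a number of a turn 8.59, either way. A call with a gripper value outside its range is refused whole. The fingers move at their own pace and stop on an object; "grip_force" is the grip in N (left out, the last holds). Time passes only in rows, so rows that do not move let the fingers close. It gives the time, the measured TCP pose, the force and the opening at its end, in the units of the state.
- manip.get_state(): the state, without advancing time (a new reading comes with each control period).
- vision.camera(name): name is "scene" or "top" or "wrist"; returns the picture (480x640x3 uint8, red, green, blue); there is no depth.
- vision.calibration(name): a dict with "camera_matrix" (3x3 intrinsics, pixels), "k1" (the pictures are not rectified: a ray, as slopes to the right and down, at radius r is drawn at 1 + k1 r^2 times it, then the intrinsics apply), "R" (3x3) and "t" (3): a world point X has camera coordinates R X + t. Camera axes: x right, y down, z forward; pixel columns grow to the right and rows downward; lengths in mm; the calibration is good to about 2 mm. A picture is of the moment at which its call begins: read the wrist's pose just before it. calibration takes no time and is no camera call; for the wrist camera it gives the pose at the moment of the call.
- manip.finish_job(): hands the job in, once; it reports no verdict.
Trained networks look in the newest picture that a camera, given by its name, has taken for a name from the list of things; names that differ only in an ending like _2 or _b are one class to them, and where a whole thing is asked for, a point or a joint stands for the part that bears it (a point fixed in the world has none). Each returns a list of dicts, best first, with "score" (0 to 1); they miss things now and then, are a little off and sometimes report something else, mostly with a low value. They report only what shows in the picture. A call takes as long as a camera call.
- vision.recognise(query, camera): "location" ([x, y, z] in mm, in the coordinates of the camera as it stood for that picture, good to about 4 mm: the middle of the surface that is visible of it).
- vision.cut_out(query, camera): "region" (480x640 bool, what is visible of it).
- vision.place_of(query, camera): "location" ([x, y, z] in mm, in the coordinates of the camera as it stood for that picture, good to about 4 mm: a listed point, or the origin of a listed thing).
The state is a dict: "time_s": time; "joint_positions": joint angles; "joint_velocities": joint speeds; "joint_torque": joint torques, N m; "tool_pos": TCP position; "orientation": TCP orientation; "ft_force": force on the tool from outside, world axes, zero at the start; "torque": the same for the moment, N m; "grip_width": finger opening in mm.
Only numpy, scipy, OpenCV 4.12 (cv2) and the standard library are available. Lean on these libraries where they do the work, as an engineer would, in place of code of your own. Each camera call takes 0.05 s, during which the arm holds its last target. There are 200 camera calls.

### The job

The stainless steel tea infuser ball waits behind the gate in one of the two lanes of the tea-ball dispenser. Press the blue paddle of that lane right down with a fingertip and keep it down until the steel ball has rolled out into the catch pocket, then let the paddle come back up so that the gate shuts again. Do not touch or pick up either ball, leave the green ball shut in behind its own gate, and leave the other things on the desk undisturbed.

Things in the scene. Friction and masses are not known exactly. Their poses are not given: they have to be found in the camera images.
- dispenser: tea-ball dispenser fixed to the desk: grey base (local x -100 to 190, y +-88 mm) with two open white lanes, centre lines y = +-50 mm, walls 68 mm high, x = -40 to 100 mm. Origin on the desk surface; x runs down the lanes, which slope 0.13 rad down to a 20 mm wide orange gate at x = 92 mm; z up. Each steel rocking lever runs beside its own lane, pivot at x = -15, 105 mm up. Highest part 116 mm
- pocket_left (a point): cork-floored catch pocket below the left lane (local y = +50 mm), local x 100 to 187 mm, walls about 55 mm high; the point is about where a released ball's centre comes to rest, 35 mm above the desk, 167 mm along the dispenser's x
- pocket_right (a point): cork-floored catch pocket below the right lane (local y = -50 mm), local x 100 to 187 mm, walls about 55 mm high; the point is about where a released ball's centre comes to rest, 35 mm above the desk, 167 mm along the dispenser's x
- lever_left (a joint): hinge angle (rad) of the left rocking lever (lane at local y = +50 mm): 0 = paddle up, gate down and shut; 0.36 = stop, paddle about 33 mm lower than at rest and gate about 40 mm higher. Its spring always pushes it back to 0; the press takes about 2 N at first and 4 N at the stop. The gate clears the ball above about 0.25
- lever_right (a joint): hinge angle (rad) of the right rocking lever (lane at local y = -50 mm): 0 = paddle up, gate down and shut; 0.36 = stop, paddle about 33 mm lower than at rest and gate about 40 mm higher. Its spring always pushes it back to 0; the press takes about 2 N at first and 4 N at the stop. The gate clears the ball above about 0.25
- paddle_left (a point): blue flat paddle of the left lever, 40 mm (local x) by 46 mm (local y), 6 mm thick; origin at the centre of its top face, when up 116 mm above the desk, at local (-115, +50) mm from the dispenser's origin. Nothing is below it for its whole travel, and 54 mm are free between the two paddles
- paddle_right (a point): blue flat paddle of the right lever, 40 mm (local x) by 46 mm (local y), 6 mm thick; origin at the centre of its top face, when up 116 mm above the desk, at local (-115, -50) mm from the dispenser's origin. Nothing is below it for its whole travel, and 54 mm are free between the two paddles
- steel_ball_center (a point): bright stainless steel tea infuser ball: perforated 40 mm ball, 60 g or so; the point is its centre. It starts resting against the lowered gate in one of the two lanes (either one), about 70 mm towards local +x from the dispenser's origin, centre 64 mm above the desk
- green_ball_center (a point): green plastic tea infuser ball with a white band: perforated 40 mm ball, 60 g or so; the point is its centre. It starts resting against the lowered gate in one of the two lanes (either one), about 70 mm towards local +x from the dispenser's origin, centre 64 mm above the desk
- mug: black mug, 80 mm across, 92 mm high, handle to its +y; origin at the centre of its underside; a bystander near the dispenser
- timer: blue dial timer, 72 mm across, 50 mm high; origin at the centre of its underside; a bystander near the dispenser
- pen_tray: wooden pen tray with pens, 85 x 235 x 28 mm; origin at the centre of its underside; a bystander
- tea_tin: green tea tin, 72 mm across, 110 mm high; origin at the centre of its underside; a bystander
- stapler: red stapler, 130 x 34 x 40 mm; origin at the centre of its underside; a bystander
- cash_lid (a joint): lid of the grey cash box (150 x 200 mm, about 83 mm high, fixed at the left of the desk): 0 = shut, grows as it opens; stays shut

How it is judged (in metres and radians):
On the way, in this order (a step that is already met when the one before it is completed fails the run):
1. a lever's blue paddle is pressed down while the steel ball is still in its lane (((value of joint lever_left above 0.15 rad and contact force between lever_left_c3 and anything else above 0.3 N) or (value of joint lever_right above 0.15 rad and contact force between lever_right_c3 and anything else above 0.3 N)) and x of steel_ball_center in the frame of dispenser below 0.12 m).
2. the steel ball is in the catch pocket while the paddle is still held down (((value of joint lever_left above 0.15 rad and contact force between lever_left_c3 and anything else above 0.3 N) or (value of joint lever_right above 0.15 rad and contact force between lever_right_c3 and anything else above 0.3 N)) and x of steel_ball_center in the frame of dispenser between 0.12 and 0.19 m and y of steel_ball_center in the frame of dispenser between -0.085 and 0.085 m and z of steel_ball_center in the frame of dispenser between 0.02 and 0.055 m), for 0.1 s.
At the end, for the whole second after the job is handed in: The steel ball lies in the catch pocket (centre 120 to 190 mm along the dispenser's x, below 55 mm above the desk), moving slower than 0.1 m/s; both levers are back within 0.04 rad of shut; the green ball is still in its lane behind its gate (x of steel_ball_center in the frame of dispenser between 0.12 and 0.19 m and y of steel_ball_center in the frame of dispenser between -0.085 and 0.085 m and z of steel_ball_center in the frame of dispenser between 0.02 and 0.055 m and x of green_ball_center in the frame of dispenser between -0.03 and 0.09 m and z of green_ball_center in the frame of dispenser below 0.095 m and value of joint each of lever_left, lever_right below 0.04 rad and linear speed of steel_ball below 0.1 m/s); the robot touches nothing.
It fails at once if a ball is touched by the robot (contact force between any of the fingers, the arm and steel_ball above 0.3 N or contact force between any of the fingers, the arm and green_ball above 0.3 N).
It fails at once if a ball is lifted out of the dispenser (height (world z) of any of steel_ball_center, green_ball_center above 0.11 m).
It fails at once if the green ball leaves its lane (not (x of green_ball_center in the frame of dispenser between -0.03 and 0.09 m and z of green_ball_center in the frame of dispenser below 0.095 m)).
It fails at once if a bystander is shifted more than 20 mm, or the mug or tin tipped, or the cash box opened (distance of any of mug, timer, pen_tray, tea_tin, stapler from where it was at the start of the episode above 0.02 m or angle between any of mug, tea_tin's own z axis and vertical above 0.3 rad or value of joint cash_lid above 0.15 rad).
It also fails if it takes over 29 s, if anything falls off the work surface, if the arm or the gripper's body presses on something with over 40 N, if the wrist force passes 120 N, or if a joint passes its speed limit or range.

## Working session

There is one attempt and no reset: what is moved stays moved. The work goes in short steps, Python scripts to look and compute and a tool call to move; the robot and the scene stay as the last step left them, time stands still between calls to the robot, and variables do not carry over. Pictures are saved under pics/ and viewed, about 8 in all and at most 12, crops included, and the job is handed in when it is done.

Besides the shell and the picture viewer there is one more tool, called after "Emit:" as name(argument=value, ...), one argument or row to a line, values as JSON. play_rows: Moves the arm, as the interface text tells. Its arguments: {"type":"object","properties":{"motion":{"type":"array","items":{"type":"object","properties":{"grip":{"type":"number"},"dp":{"type":"array","items":{"type":"number"}},"rotation":{"type":"array","items":{"type":"number"}}}}},"grip_force":{"type":"number"}},"required":["motion"]}

```bash
mkdir -p pics; cat > h.py <<'E'
from station import manip, vision
import numpy as np, cv2
def w(cam,loc):
    c=vision.calibration(cam); R=np.array(c["R"]); t=np.array(c["t"]); return R.T@(np.array(loc)-t)
E
python3 - <<'E'
from h import *
for cam in("top","scene"):
    im=vision.camera(cam); cv2.imwrite(f"pics/{cam}1.png",im[:,:,::-1])
    for q in("dispenser","paddle_left","paddle_right","steel_ball_center","green_ball_center","mug","timer","tea_tin","pocket_left","pocket_right"):
        r=vision.place_of(q,cam)
        print(cam,q,[(np.round(w(cam,d["location"])),round(d["score"],2)) for d in r[:2]])
s=manip.get_state(); print(s["time_s"],s["tool_pos"],s["orientation"],s["grip_width"])
E
```

```text
top dispenser [(array([593.,   7.,   0.]), 0.92)]
top paddle_left [(array([472.,  21., 116.]), 0.87), (array([563., 171.,  -0.]), 0.49)]
top paddle_right [(array([498., -77., 118.]), 0.81)]
top steel_ball_center [(array([675., -26.,  60.]), 0.78)]
top green_ball_center [(array([647.,  71.,  62.]), 0.6), (array([673., -23.,  64.]), 0.45)]
top mug [(array([565., 176.,   1.]), 0.84)]
top timer [(array([ 636., -156.,   -0.]), 0.89)]
top tea_tin [(array([418., 308.,  -1.]), 0.97)]
top pocket_left [(array([744., 104.,  33.]), 0.57)]
top pocket_right [(array([771.,   6.,  35.]), 0.7)]
scene dispenser []
scene paddle_left [(array([471.,  22., 116.]), 0.63)]
scene paddle_right [(array([598.,   7.,  -3.]), 0.24)]
scene steel_ball_center [(array([648.,  76.,  59.]), 0.63), (array([677., -21.,  59.]), 0.57)]
scene green_ball_center [(array([645.,  75.,  59.]), 0.6)]
scene mug [(array([568., 182.,  -5.]), 0.64)]
scene timer []
scene tea_tin [(array([418., 311.,  -3.]), 0.96)]
scene pocket_left [(array([743., 101.,  36.]), 0.89), (array([770.,   8.,  30.]), 0.61)]
scene pocket_right [(array([768.,   7.,  31.]), 0.56)]
1.1 [ 277.34184013 -560.09847418  231.29154445] [9.73694660e-01 2.27856775e-01 8.71755170e-06 4.00275823e-06] 85.35037063765988
```

View pics/top1.png

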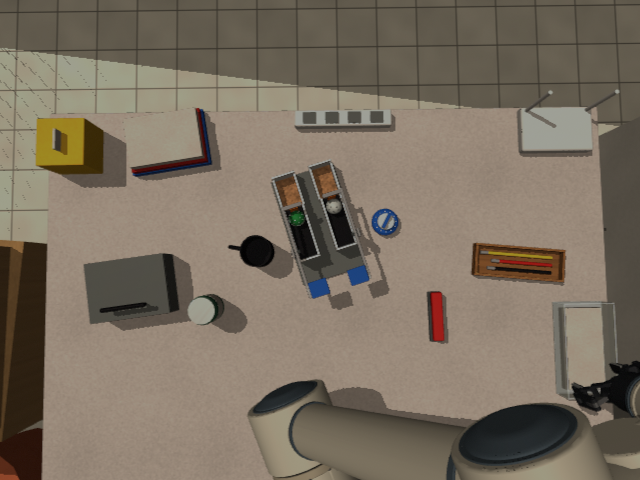

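View pics/scene1.png

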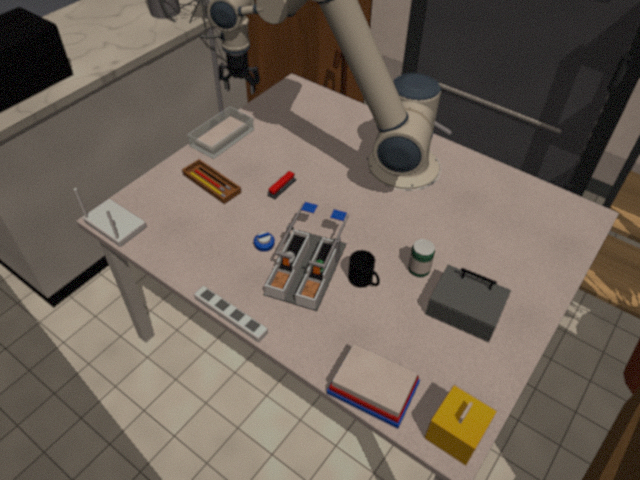

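The top view shows the green ball at (297,217) in the left lane and the steel ball at (334,207) in the right lane. The right paddle is the blue patch at (359,275), about world (497,-74,116). I'll go above it with the fingers shut.

Emit:
play_rows(
  motion=[
    {"grip": 0,"dp": [0.034,-0.028,0.004]},
    {"grip": 0,"dp": [0.034,-0.028,0.004]},
    {"grip": 0,"dp": [0.034,-0.028,0.004]},
    {"grip": 0,"dp": [0.034,-0.028,0.004]},
    {"grip": 0,"dp": [0.034,-0.028,0.004]},
    {"grip": 0,"dp": [0.034,-0.028,0.004]},
    {"grip": 0,"dp": [0.034,-0.028,0.004]},
    {"grip": 0,"dp": [0.034,-0.028,0.004]},
    {"grip": 0,"dp": [0.034,-0.028,0.004]},
    {"grip": 0,"dp": [0.034,-0.028,0.004]},
    {"grip": 0,"dp": [0.034,-0.028,0.004]},
    {"grip": 0,"dp": [0.0,0.0,0.0]},
  ],
)

```text
schema error: expected keys grip, dp, rotation
```

Emit:
play_rows(
  motion=[
    {"grip": 0,"dp": [0.034,-0.028,0.004],"rotation": [0,0,0]},
    {"grip": 0,"dp": [0.034,-0.028,0.004],"rotation": [0,0,0]},
    {"grip": 0,"dp": [0.034,-0.028,0.004],"rotation": [0,0,0]},
    {"grip": 0,"dp": [0.034,-0.028,0.004],"rotation": [0,0,0]},
    {"grip": 0,"dp": [0.034,-0.028,0.004],"rotation": [0,0,0]},
    {"grip": 0,"dp": [0.034,-0.028,0.004],"rotation": [0,0,0]},
    {"grip": 0,"dp": [0.034,-0.028,0.004],"rotation": [0,0,0]},
    {"grip": 0,"dp": [0.034,-0.028,0.004],"rotation": [0,0,0]},
    {"grip": 0,"dp": [0.034,-0.028,0.004],"rotation": [0,0,0]},
    {"grip": 0,"dp": [0.034,-0.028,0.004],"rotation": [0,0,0]},
    {"grip": 0,"dp": [0.034,-0.028,0.004],"rotation": [0,0,0]},
    {"grip": 0,"dp": [0,0,0],"rotation": [0,0,0]},
  ],
)

```text
time_s: 2.3
tool_pos: [483.2, -104.2, 185.5]
orientation: [0.974, 0.226, 0.002, 0.003]
ft_force: [0.2, 0.9, 0.5]
grip_width: -0.0
```

```bash
python3 - <<'E'
from h import *
im=vision.camera("wrist"); cv2.imwrite("pics/wr1.png",im[:,:,::-1])
for q in("paddle_left","paddle_right","steel_ball_center","green_ball_center","dispenser"):
    print(q,[(np.round(w("wrist",d["location"])),round(d["score"],2)) for d in vision.place_of(q,"wrist")[:2]])
s=manip.get_state(); print(s["time_s"],s["tool_pos"])
E
```

```text
paddle_left [(array([469.,  19., 116.]), 0.55)]
paddle_right [(array([502., -77., 114.]), 0.73)]
steel_ball_center []
green_ball_center []
dispenser [(array([592.,  -2.,   3.]), 0.57)]
2.6 [ 481.58479076 -109.45950896  185.93329226]
```

View pics/wr1.png

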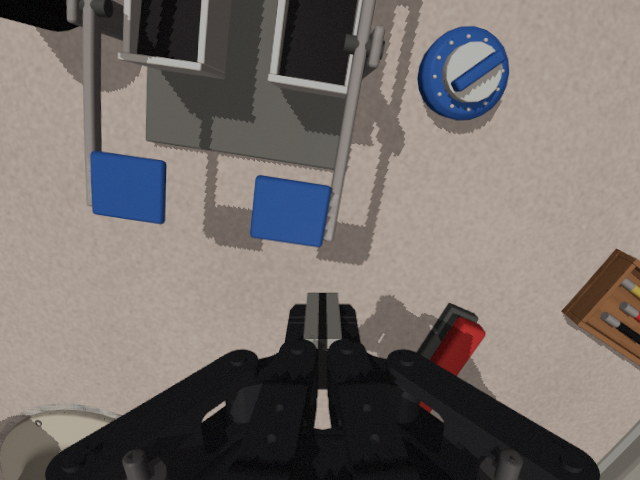

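The wrist picture shows the right paddle centred at pixel (291,211), its lever on the outer side, and the shut fingertips at (322,320). I'll move over it and descend just short of contact.

Emit:
play_rows(
  motion=[
    {"grip": 0,"dp": [0.015,-0.011,0.01],"rotation": [0,0,0]},
    {"grip": 0,"dp": [0.015,-0.011,0.01],"rotation": [0,0,0]},
    {"grip": 0,"dp": [0,0,0.015],"rotation": [0,0,0]},
    {"grip": 0,"dp": [0,0,0.015],"rotation": [0,0,0]},
    {"grip": 0,"dp": [0,0,0],"rotation": [0,0,0]},
  ],
)

```text
time_s: 3.1
tool_pos: [499.7, -81.8, 135.5]
orientation: [0.976, 0.218, 0.003, 0.004]
ft_force: [-0.3, 0.9, 0.4]
grip_width: 0.0
```

Emit:
play_rows(
  motion=[
    {"grip": 0,"dp": [0.003,-0.006,0.005],"rotation": [0,0,0]},
    {"grip": 0,"dp": [0,0,0.012],"rotation": [0,0,0]},
    {"grip": 0,"dp": [0,0,0.012],"rotation": [0,0,0]},
    {"grip": 0,"dp": [0,0,0.012],"rotation": [0,0,0]},
    {"grip": 0,"dp": [0,0,0.006],"rotation": [0,0,0]},
    {"grip": 0,"dp": [0,0,0],"rotation": [0,0,0]},
  ],
)

```text
time_s: 3.7
tool_pos: [501.3, -77.2, 87.6]
orientation: [0.976, 0.216, 0.005, 0.005]
ft_force: [-0.5, 0.1, 3.3]
grip_width: -0.1
```

Emit:
play_rows(
  motion=[
    {"grip": 0,"dp": [0,0,0.003],"rotation": [0,0,0]},
    {"grip": 0,"dp": [0,0,0],"rotation": [0,0,0]},
    {"grip": 0,"dp": [0,0,0],"rotation": [0,0,0]},
    {"grip": 0,"dp": [0,0,0],"rotation": [0,0,0]},
    {"grip": 0,"dp": [0,0,0],"rotation": [0,0,0]},
    {"grip": 0,"dp": [0,0,0],"rotation": [0,0,0]},
    {"grip": 0,"dp": [0,0,0],"rotation": [0,0,0]},
    {"grip": 0,"dp": [0,0,0],"rotation": [0,0,0]},
  ],
)

```text
time_s: 4.5
tool_pos: [501.4, -77.4, 85.9]
orientation: [0.976, 0.217, 0.005, 0.006]
ft_force: [-1.0, -0.4, 3.9]
grip_width: -0.1
```

```bash
python3 - <<'E'
from h import *
ims=[]
for cam,(x,y) in (("top",(220,130)),("scene",(220,180))):
    im=vision.camera(cam); ims.append(cv2.resize(im[y:y+180,x:x+200],None,fx=2,fy=2,interpolation=cv2.INTER_CUBIC))
    for q in("steel_ball_center","green_ball_center"):
        print(cam,q,[(np.round(w(cam,d["location"])),round(d["score"],2)) for d in vision.place_of(q,cam)[:2]])
cv2.imwrite("pics/p2.png",np.hstack(ims)[:,:,::-1])
s=manip.get_state(); print(s["time_s"],s["tool_pos"],s["ft_force"])
E
```

```text
top steel_ball_center [(array([766.,   3.,  35.]), 0.6)]
top green_ball_center [(array([648.,  69.,  62.]), 0.51)]
scene steel_ball_center [(array([771.,  10.,  30.]), 0.46)]
scene green_ball_center [(array([644.,  75.,  60.]), 0.58)]
4.8 [501.42554016 -77.37208229  85.88888986] [-0.82486867 -0.25901794  3.80542961]
```

View pics/p2.png

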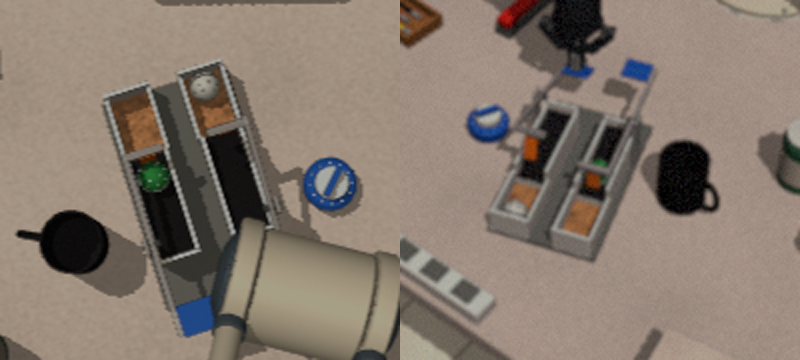

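The crops show the steel ball at rest in the right pocket (crop pixel (205,85)) with its gate raised, and the green ball still behind its gate at (153,178). I'll hold briefly, then raise the tool slowly.

Emit:
play_rows(
  motion=[
    {"grip": 0,"dp": [0,0,0],"rotation": [0,0,0]},
    {"grip": 0,"dp": [0,0,-0.01],"rotation": [0,0,0]},
    {"grip": 0,"dp": [0,0,-0.01],"rotation": [0,0,0]},
    {"grip": 0,"dp": [0,0,-0.01],"rotation": [0,0,0]},
    {"grip": 0,"dp": [0,0,-0.01],"rotation": [0,0,0]},
    {"grip": 0,"dp": [0,0,-0.02],"rotation": [0,0,0]},
    {"grip": 0,"dp": [-0.01,0,-0.04],"rotation": [0,0,0]},
    {"grip": 0,"dp": [-0.03,0.03,-0.02],"rotation": [0,0,0]},
    {"grip": 0,"dp": [-0.03,0.03,0],"rotation": [0,0,0]},
    {"grip": 0,"dp": [-0.03,0.03,0],"rotation": [0,0,0]},
    {"grip": 0,"dp": [0,0,0],"rotation": [0,0,0]},
    {"grip": 0,"dp": [0,0,0],"rotation": [0,0,0]},
  ],
)

```text
time_s: 6.0
tool_pos: [447.0, -204.5, 220.1]
orientation: [0.976, 0.218, 0.008, 0.009]
ft_force: [0.1, -0.1, 0.3]
grip_width: 0.1
```

```bash
python3 - <<'E'
from h import *
ims=[]
for cam,(x,y) in (("top",(220,130)),("scene",(220,180))):
    im=vision.camera(cam); ims.append(cv2.resize(im[y:y+180,x:x+200],None,fx=2,fy=2,interpolation=cv2.INTER_CUBIC))
    for q in("steel_ball_center","green_ball_center","paddle_right","mug","timer"):
        print(cam,q,[(np.round(w(cam,d["location"])),round(d["score"],2)) for d in vision.place_of(q,cam)[:2]])
cv2.imwrite("pics/p3.png",np.hstack(ims)[:,:,::-1])
s=manip.get_state(); print(s["time_s"],s["tool_pos"],s["ft_force"])
E
```

```text
top steel_ball_center [(array([766.,   2.,  33.]), 0.7)]
top green_ball_center [(array([650.,  70.,  60.]), 0.52)]
top paddle_right [(array([500., -79., 116.]), 0.98), (array([647.,  69.,  63.]), 0.52)]
top mug [(array([565., 177.,   3.]), 0.88)]
top timer [(array([ 634., -157.,    0.]), 0.7)]
scene steel_ball_center []
scene green_ball_center [(array([647.,  78.,  57.]), 0.47), (array([742., 106.,  34.]), 0.22)]
scene paddle_right [(array([501., -75., 115.]), 0.62)]
scene mug [(array([571., 181.,  -4.]), 0.64)]
scene timer [(array([ 641., -156.,    1.]), 0.8)]
6.6 [ 447.3543341  -203.67718714  219.2580135 ] [-0.90933629  0.06367911 -0.26579761]
```

View pics/p3.png

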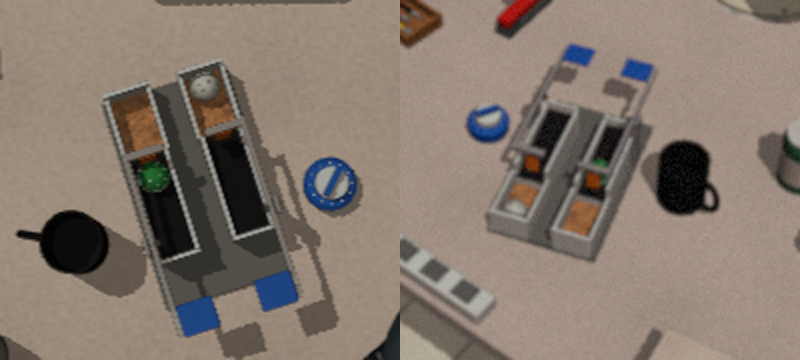

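Both paddles are up and both gates are down. The steel ball is in the right pocket at (205,85), the green ball is still in its lane, and the arm is clear of everything.

```bash
python3 -c "
from station import manip
print(manip.finish_job())"
```

```text
the job is handed in; nothing more can be done
None
```

I pressed the right lane's paddle down about 30 mm (about 3.9 N) with the shut fingertips. I held it until the pictures showed the steel ball in the right catch pocket, then let it rise, backed away and handed the job in at about 6.6 s.

**Last checks:**
- **Steel ball:** the top camera placed it at rest in the pocket, at about (766, 2, 33) mm.
- **Lever:** the right paddle is back up, at about 116 mm, and both gates look shut.
- **Green ball:** it is still behind its gate, at about (650, 70, 60) mm.
- **Bystanders:** the mug and timer were measured again and are where they started, within measurement error. I did not re-measure the tin, stapler, pen tray or cash box, but the arm went nowhere low near them.
- **Robot:** it is clear of everything, and the force reading is under 1 N.

**Disagreements:** in the final check the scene camera's network did not find the steel ball, although the ball is visible in that picture. At the start the same camera's best guess put the steel ball in the green ball's lane. The pictures and the top camera settled that one.

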